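Let a loaded rack winch down off its pawl

TASK

The bench winch is holding its deck and the wooden block up on the pawl. Flick the pawl's throw lever down so that its spring pulls the pawl away, then take the crank, wind up only just as far as it takes for the pawl to drop clear, and ease the crank back without ever letting it run or slip away until the deck is resting on its stop; feel for the stop and do not force the crank on against it (or against the pawl). Leave the lever down, the pawl clear and the block standing on the deck, and do not disturb the other tools.

Things in the scene. Friction and masses are not known exactly. Their poses are not given: they have to be found in the camera images.
- winch: hand rack winch fixed to the bench: base plate 196x150x10 mm, grey cast housing 112 mm wide, 148 mm high. Origin on the bench under the middle of the housing; x points to its rear (its front, with wheel, pawl and crank, faces the robot within 0.25 rad), y to the left seen from the front, z up. The shaft runs along x at y = 0, z = 115 mm.
- drum: 20-tooth ratchet wheel (84 mm across, 10 mm thick) and 75 mm crank on one shaft. Origin on the shaft in the wheel's plane (winch x = -41, z = 115 mm). The load turns it clockwise seen from the front = lowers the deck, 28 mm per rad; anticlockwise winds up. The crank starts at ten o'clock and comes over the top to the right. Little friction: let go with the pawl out, it runs away.
- knob_grip (a point): middle of the black crank knob: a bar 23 mm thick, 60 mm long along the winch's x, free to revolve on its pin. 75 mm from the shaft axis, at winch x = -112 mm; the crank arm is 37 mm behind. Pinch from above, fingers closing along the winch's y; carry it round the shaft without turning the gripper. Holding the load takes 5 to 11 N here; the pull fades to nothing in 3 to 5 mm as the deck lands.
- pawl: steel pawl right of the wheel, in its plane, 40 mm from pivot to nose. Origin at the pivot: y = -45, z = 82 mm in the winch frame. It props a tooth from below; the teeth are undercut, so it stays jammed under load even with the lever thrown, until the drum is wound up a degree or two.
- pawl_nose (a point): tip of the pawl's nose: 38 to 39 mm from drum's origin when in the teeth, about 53 mm when off the wheel. It snaps out at once when the load is off it.
- lever: throw lever of the pawl, a flat steel bar on the same pivot (origin there), reaching 80 mm out to the right. Up: the pawl is sprung in. Down (0.6 rad lower): the pawl is sprung out. Over centre half-way: pushed past there it snaps to the end and stays.
- lever_pad (a point): middle of the top face of the lever's thumb pad (26x28x6 mm) at its outer end. Winch frame: x = -54, y = -120 mm, z = 113 mm up, 65 mm down; it swings down almost straight (5 mm sideways at most). 2 to 3 N straight down starts it.
- deck: steel deck plate 120x180x6 mm on a rack bar behind the housing, geared to the drum. Origin under the plate at the rack (winch x = 52, y = 0, z = 225 mm at the start). It comes to rest on a rubber-capped adjustable stop screw below it (winch x = 108 mm) whose height is not measured: met 35 to 73 mm below the start, 1.25 to 2.6 rad of crank. The rubber gives about 1 mm under the load.
- hardwood_block: loose wooden block 70x140x45 mm lying on the deck; origin in the middle of its underside.
- wrench: flat steel arbor wrench 44 x 227 x 9 mm lying in front of the winch (bystander)
- red_driver: screwdriver 228 mm long, 28 mm thick, lying left of the winch (bystander)
- jar_a: screw jar 57 x 62 x 92 mm standing at the right edge of the bench (bystander)
- sander: sanding block 66 x 110 x 32 mm at the right edge of the bench (bystander)

How it is judged (in metres and radians):
On the way, in this order (a step that is already met when the one before it is completed fails the run):
1. the throw lever is flicked down past centre (z of lever_pad in the frame of winch below 0.078 m), for 0.2 s.
2. the pawl is clear of the wheel (distance between pawl_nose and drum above 0.046 m), for 0.2 s.
At the end, for the whole second after the job is handed in: The lever is down and the pawl clear of the wheel (nose more than 46 mm from the shaft axis); the deck has come down at least 33 mm and rests, still, with its weight on the stop; the block lies flat on the deck (z of lever_pad in the frame of winch below 0.078 m and distance between pawl_nose and drum above 0.046 m and distance of deck from where it was at the start of the episode above 0.033 m and linear speed of deck below 0.004 m/s and angular speed of drum below 0.15 rad/s and contact force between deck and anything else above 8 N and z of hardwood_block in the frame of deck between 0.002 and 0.012 m and angle between hardwood_block's own z axis and vertical below 0.1 rad); the robot touches nothing.
It fails at once if the deck drops faster than 0.1 m/s: the crank was let run (linear speed of deck above 0.1 m/s).
It fails at once if the deck is wound up more than 10 mm above where it started (z of deck in the frame of winch above 0.236 m).
It fails at once if something is forced: the drum back against the pawl (over 40 N at the tooth), the deck on to its stop (over 48 N) or the lever (over 25 N) (contact force between pawl and drum above 40 N or contact force between deck and anything else above 48 N or contact force between the arm and lever above 25 N).
It fails at once if the block falls off the deck or tips (z of hardwood_block in the frame of deck below -0.01 m or angle between hardwood_block's own z axis and vertical above 0.3 rad).
It fails at once if a bystander is moved more than 30 mm (distance of any of wrench, red_driver, jar_a, sander from where it was at the start of the episode above 0.03 m).
It also fails if it takes over 64 s, if anything falls off the work surface, if the arm or the gripper's body presses on something with over 40 N, if the wrist force passes 120 N, or if a joint passes its speed limit or range.

ROBOT

A 6-joint arm with a two-finger parallel gripper is mounted at the origin on the work surface; the furniture and walls round the work are solid. World frame = base frame: x ahead of the robot, y to its left, z up, the work surface at z = 0. Lengths are in m, angles in degrees, forces in N, time in s.
With the tool pointing down it reaches from about 0.375 to 0.9 m from the base axis. Payload 3.1 kg.
Tool frame: the origin (TCP) lies midway between the tips of the shut fingers; the grasp point (between the pads) lies 19 mm behind it; z points along the fingers, y is the line along which they close (so a half turn about z gives the same grasp; the last joint's range is limited). The gripper opens to 87 mm and grips with 3 to 60 N. Pads are 19 mm wide; open, the fingers measure 117 mm over their backs; the gripper's body (75 mm by 190 mm) begins 51 mm behind the grasp point.
Start: joints at [56.236, 30.224, 82.088, -0, 67.689, -10.227], TCP at [0.25, 0.573, 0.223] pointing down, gripper open.
Joint ranges: [-176.69, 176.69], [-43.24, 126.21], [12.49, 139.97], [-82, 262], [0, 151.66], [-163.58, 163.58]. Speed limits (degrees/s): [159.86, 159.86, 180, 180, 180, 180].

INTERFACE

Orientations are given as a 3x3 rotation matrix whose columns are the frame's x, y, z axes.
In Python, from rig import bot gives the robot as it stands.
- The arm moves only by the shell command python3 steer.py 'ROWS'. ROWS is a JSON object whose key "moves" holds a list of rows, 1 to 20 of them, each of 7 numbers: dx, dy, dz in units of 50 mm, then a rotation vector rx, ry, rz in degrees, then the opening from 0.0 (shut) to 1.0 (fully open); each row is the pose to reach, as a shift and turn from the pose commanded when the command began, along the tool's axes at that moment; what a row does not reach only later rows make up. A row lasts 1/10 s, in which the tool goes at most 0.05 m and 8.59 degrees, less where a joint would pass 70% of its speed; a pose out of reach is approached as far as the arm can. The fingers move at their own pace and stop on an object; the grip force is fixed at half the most. Time passes only in rows, so rows that do not move let the fingers close. It prints the time, the measured TCP pose, the force, the opening and the grip force at its end. Input that does not fit is refused with a message, and nothing moves.
- bot.read_state(): the state, without advancing time (a new reading comes with each control period).
- bot.capture(name): name is "side" or "top"; returns a dict with "color" (400x640x3 uint8, red, green, blue), "K" (3x3 intrinsics, pixels), "view" (4x4, takes a point from world to camera coordinates). Camera axes: x right, y up, looking along -z (the intrinsics and any distortion apply to the point x, -y, -z); pixel columns grow to the right and rows downward; lengths in m; the calibration is good to about 2 mm. A picture is of the moment at which its call begins. There is no depth.
- bot.hand_in(): hands the job in; it is judged then, once.
The state is a dict: "time_s": time; "joint_positions": joint angles; "qvel": joint speeds; "tau": joint torques, N m; "position": TCP position; "tcp_rot": TCP orientation; "force": force on the tool from outside, world axes, zero at the start; "moment": the same for the moment, N m; "opening": opening from 0.0 (shut) to 1.0 (fully open); "grasp_force": force on a finger pad.
Only numpy, scipy, OpenCV 4.12 (cv2) and the standard library are available. Lean on these libraries where they do the work, as an engineer would, in place of code of your own. Each camera call takes 0.05 s, during which the arm holds its last target. There are 200 camera calls.

## Working session

There is one attempt and no reset: what is moved stays moved. The work goes in short steps, Python scripts to look and compute and a shell command to move; the robot and the scene stay as the last step left them, time stands still between calls to the robot, and variables do not carry over. Pictures are saved under pics/ and viewed, at most 10 in all, crops included, and the job is handed in when it is done.

```bash
ls; mkdir -p pics
python3 - <<'E'
from rig import bot
import cv2,numpy as np
s=bot.read_state();print({k:np.round(v,3).tolist() for k,v in s.items()})
for n in("side","top"):
    c=bot.capture(n);cv2.imwrite(f"pics/{n}0.png",c["color"][:,:,::-1]);print(n,c["K"].tolist(),np.round(c["view"],4).tolist(),[k for k in c])
E
```

```text
pics
rig.py
steer.py
{'time_s': 0.0, 'joint_positions': [56.236, 30.278, 82.159, -0.002, 67.688, -10.227], 'qvel': [-0.005, -0.042, -0.016, -0.046, -0.084, -0.104], 'tau': [-0.001, -44.005, -17.659, 0.063, 0.058, -0.0], 'position': [0.249, 0.572, 0.222], 'tcp_rot': [[-0.917, 0.399, -0.001], [0.399, 0.917, -0.002], [0.0, -0.002, -1.0]], 'force': [-0.505, 0.262, -0.054], 'moment': [0.016, -0.011, 0.003], 'grasp_force': 0.0, 'opening': 1.001}
side [[468.76864822821756, 0.0, 314.8658134197539], [0.0, 468.76864822821756, 198.92309815367472], [0.0, 0.0, 1.0]] [[-0.9986, -0.0468, -0.0241, 0.5627], [-0.0039, -0.3907, 0.9205, -0.1804], [-0.0525, 0.9193, 0.39, -1.0294], [0.0, 0.0, 0.0, 1.0]] ['color', 'K', 'view']
top [[418.54108903861214, 0.0, 319.90420300278225], [0.0, 418.54108903861214, 196.4290152010341], [0.0, 0.0, 1.0]] [[0.0142, -0.9998, 0.0104, -0.0654], [0.9952, 0.0152, 0.0969, -0.6063], [-0.0971, 0.009, 0.9952, -1.1659], [0.0, 0.0, 0.0, 1.0]] ['color', 'K', 'view']
```

View pics/side0.png

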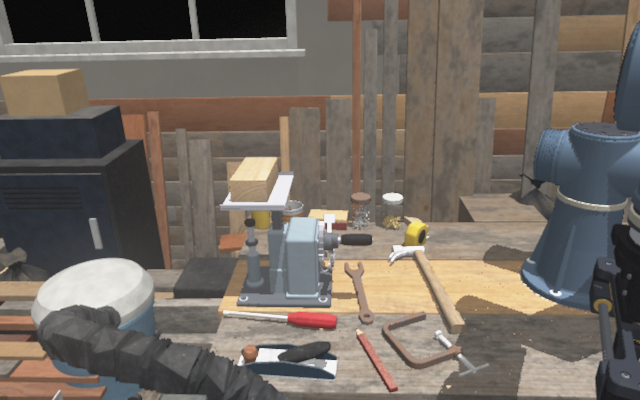

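View pics/top0.png

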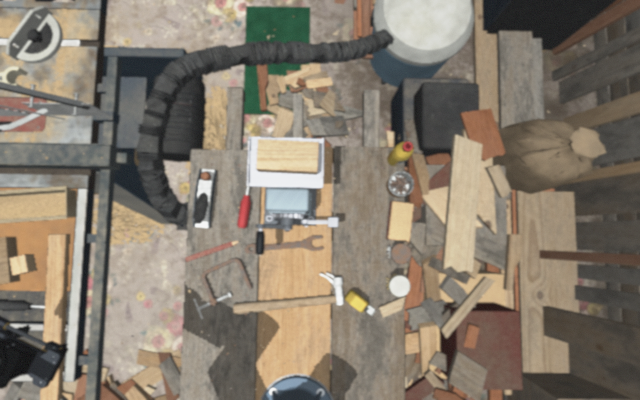

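The side view shows the winch at about (290,260), knob at (355,240). The top view shows the housing at (290,203), knob at (260,242) and lever near (330,221). I'll enlarge both.

Run:
```python
import cv2,numpy as np
a=cv2.imread("pics/side0.png")[150:330,210:400];b=cv2.imread("pics/top0.png")[130:270,235:355]
a=cv2.resize(a[:, :],None,fx=3.15,fy=3.15,interpolation=cv2.INTER_CUBIC)
b=cv2.resize(b,None,fx=4.2,fy=4.2,interpolation=cv2.INTER_CUBIC)
cv2.imwrite("pics/sidec.png",a);cv2.imwrite("pics/topc.png",b);print(a.shape,b.shape)
```

```text
(567, 598, 3) (588, 504, 3)
```

View pics/sidec.png

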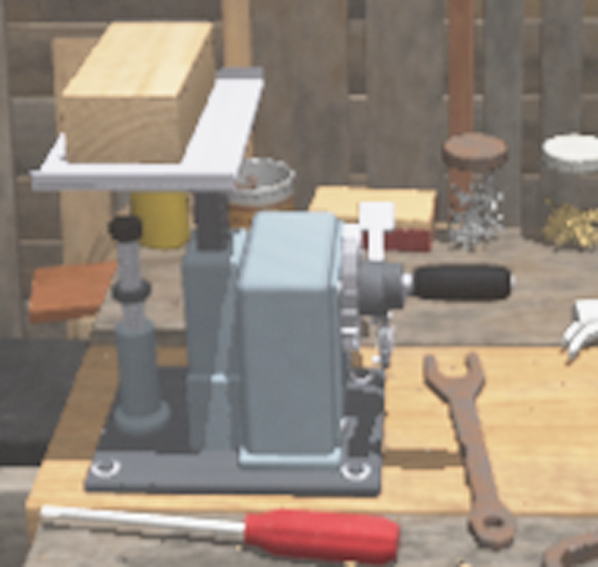

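View pics/topc.png

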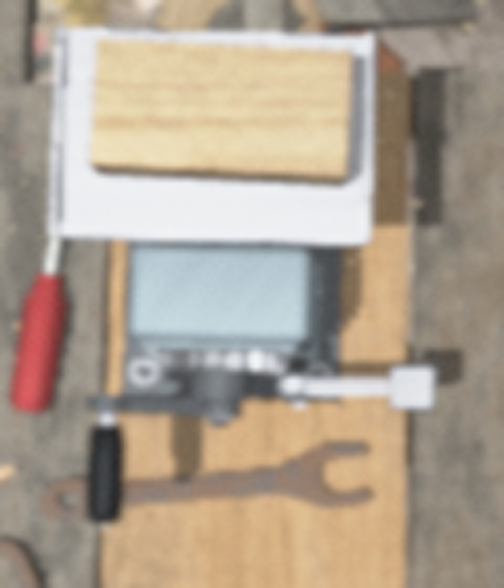

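```bash
cat > h.py <<'E'
import numpy as np
from scipy.optimize import least_squares
V={'s':(np.array([[468.7686,0,314.8658],[0,468.7686,198.9231],[0,0,1]]),np.array([[-0.9986,-0.0468,-0.0241,0.5627],[-0.0039,-0.3907,0.9205,-0.1804],[-0.0525,0.9193,0.39,-1.0294]])),
't':(np.array([[418.541,0,319.9042],[0,418.541,196.429],[0,0,1]]),np.array([[0.0142,-0.9998,0.0104,-0.0654],[0.9952,0.0152,0.0969,-0.6063],[-0.0971,0.009,0.9952,-1.1659]]))}
def proj(c,p):
    K,v=V[c];q=v[:,:3]@p+v[:,3];q=K@(q*[1,-1,-1]);return q[:2]/q[2]
def sc(u,v):return np.array([210+u/3.15,150+v/3.15])
def tc(u,v):return np.array([235+u/4.2,130+v/4.2])
def W(p,x,y,a):
    c,s=np.cos(a),np.sin(a);return np.array([x+c*p[0]-s*p[1],y+s*p[0]+c*p[1],p[2]])
E
python3 - <<'E'
from h import *
kn=lambda t:np.array([-.112,-.075*np.cos(t),.115+.075*np.sin(t)])
def res(P,full=False):
    x,y,a,t=P;w=lambda p:W(np.array(p),x,y,a);r=[]
    r+=list(proj('t',w([-.054,-.12,.113]))-tc(412,387))
    r+=list(proj('s',w([-.054,-.12,.113]))-sc(377,214))
    r+=list(proj('t',w(kn(t)))-tc(105,472))
    r+=list(proj('s',w(kn(t)))-sc(463,282))
    D=[w([.052,s*.09,.231]) for s in(1,-1)]
    r+=[(proj('t',w([.052,.09,.231]))-tc(61,135))[0],(proj('t',w([.052,-.09,.231]))-tc(373,135))[0]]
    return np.array(r)
s=least_squares(res,[.6,.05,0,np.radians(150)],x_scale=[.1,.1,.1,.1],loss='soft_l1')
print(s.x,np.degrees(s.x[2:]));print(res(s.x).round(1))
x,y,a,t=s.x
for n,p in dict(pad=[-.054,-.12,.113],knob=kn(t),shaft=[-.112,0,.115],deck=[.052,0,.225]).items():print(n,W(np.array(p),x,y,a).round(4))
E
```

```text
[ 0.58610292  0.02720189 -0.01591277  2.62131794] [ -0.91173444 150.19045487]
[ 0.1  0.4  0.1 -0.8  0.2  0.4 -0.8  0.1 -1.1  0.1]
pad [ 0.5302 -0.0919  0.113 ]
knob [0.4752 0.0941 0.1523]
shaft [0.4741 0.029  0.115 ]
deck [0.6381 0.0264 0.225 ]
```

```bash
cat >> h.py <<'E'
X,Y,A=0.5861,0.0272,-0.0159
def w(*p):return W(np.array(p),X,Y,A)
def rel(tgt,Rc=None,pc=None):
    from rig import bot
    s=bot.read_state();R=np.array(s['tcp_rot']) if Rc is None else Rc;p=np.array(s['position']) if pc is None else pc
    return (R.T@(np.array(tgt)-p)).round(4)
E
python3 - <<'E'
from h import *
c=w(-.056,-.122,0);c[2]=.15;print(c)
th=np.radians(66.463);R=np.array([[-np.sin(th),np.cos(th),0],[np.cos(th),np.sin(th),0],[0,0,-1]])
print(rel(c,R,np.array([.25,.573,.223])), rel([c[0],c[1],.223],R,np.array([.25,.573,.223])))
E
```

```text
[ 0.52816736 -0.09389422  0.15      ]
[-0.5213 -0.5003  0.073 ] [-0.5213 -0.5003  0.    ]
```
R: tool x = (-sin, cos): (-0.917,0.399) ✓.
Go at z 0.223 then down. rz +96.5 to world yaw -30.

The rows are not in the units I measure in: shifts go in units of 50 mm. I convert before sending: -0.521 m is -10.42, -0.5 m is -10.

```bash
python3 steer.py '{"moves": [[-5,-4.8,0,0,0,48,0],[-5,-4.8,0,0,0,48,0],[-5,-4.8,0,0,0,48,0],[-5,-4.8,0,0,0,48,0],[-5,-4.8,0,0,0,48,0],[-5,-4.8,0,0,0,48,0],[-5,-4.8,0,0,0,48,0],[-10.42,-10,0,0,0,96.5,0],[-10.42,-10,0,0,0,96.5,0],[-10.42,-10,0,0,0,96.5,0],[-10.42,-10,0,0,0,96.5,0],[-10.42,-10,0,0,0,96.5,0],[-10.42,-10,0,0,0,96.5,0],[-10.42,-10,0,0,0,96.5,0],[-10.42,-10,0,0,0,96.5,0],[-10.42,-10,0.8,0,0,96.5,0],[-10.42,-10,1.46,0,0,96.5,0],[-10.42,-10,1.46,0,0,96.5,0],[-10.42,-10,1.46,0,0,96.5,0]]}'
```

```text
time_s: 2.0
position: [0.5272, -0.0933, 0.1493]
tcp_rot: [[0.501, 0.866, -0.002], [0.866, -0.501, 0.001], [-0.0, -0.002, -1.0]]
force: [1.2, 0.7, 0.2]
opening: 0.004
grasp_force: 0.0
```

Above the pad. Push down to z≈0.082, then lift.

Scaled: 0.07 m is 1.4, 0.067 m is 1.34.

```bash
python3 steer.py '{"moves": [[0,0,0.4,0,0,0,0],[0,0,0.6,0,0,0,0],[0,0,0.7,0,0,0,0],[0,0,0.78,0,0,0,0],[0,0,0.86,0,0,0,0],[0,0,0.94,0,0,0,0],[0,0,1.02,0,0,0,0],[0,0,1.1,0,0,0,0],[0,0,1.18,0,0,0,0],[0,0,1.26,0,0,0,0],[0,0,1.34,0,0,0,0],[0,0,1.4,0,0,0,0],[0,0,1.4,0,0,0,0]]}'
python3 - <<'E'
from rig import bot
import cv2
a=bot.capture("side")["color"][150:330,210:400,::-1]
cv2.imwrite("pics/s1.png",cv2.resize(a,None,fx=3.15,fy=3.15,interpolation=cv2.INTER_CUBIC))
E
```

```text
time_s: 3.3
position: [0.5272, -0.0933, 0.079]
tcp_rot: [[0.501, 0.866, -0.001], [0.866, -0.501, 0.0], [-0.0, -0.001, -1.0]]
force: [-0.2, -1.5, 0.1]
opening: 0.002
grasp_force: 0.0
```

View pics/s1.png

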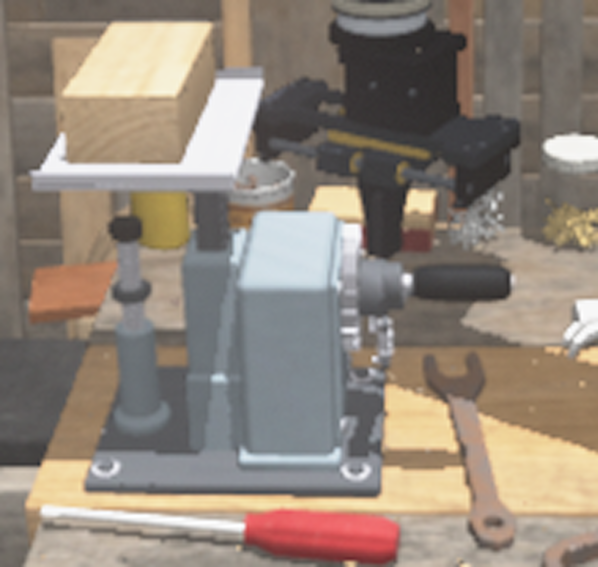

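Lever pad no longer at its up position and force is zero: the lever has snapped down. Next: estimate stop height from the side image (cap top at crop ≈(125,216), foot ≈(140,415)) and work out the move to the knob.

```bash
python3 - <<'E'
from h import *
for y in(-.02,0,.02,.04):
    z=least_squares(lambda q:proj('s',w(q[0],y,q[1]))-sc(125,216),[.108,.17]).x
    f=least_squares(lambda q:proj('s',w(q[0],y,q[1]))-sc(141,415),[.108,.01]).x
    print(y,z.round(4),f.round(4),'drop',(.225-z[1]).round(4),'rad',((.225-z[1])/.028).round(2))
th=np.radians(-30);R=np.array([[-np.sin(th),np.cos(th),0],[np.cos(th),np.sin(th),0],[0,0,-1]])
p0=w(-.056,-.122,0);p0[2]=.08   # commanded
t=np.radians(150.2);k=w(-.117,-.075*np.cos(t),.115+.075*np.sin(t)-.019);print('grasp tcp',k)
hi=k.copy();hi[2]=.25;print(rel(hi,R,p0),rel(k,R,p0))
E
python3 steer.py '{"moves": [[0,0,-1,0,0,0,0],[0,0,-2,0,0,0,0],[0,0,-3,0,0,0,0],[0,0,-3.4,0,0,0,1]]}'
```

```text
-0.02 [0.113  0.1557] [ 0.1139 -0.0026] drop 0.0693 rad 2.48
0 [0.1084 0.1652] [0.1093 0.0104] drop 0.0598 rad 2.14
0.02 [0.1038 0.1747] [0.1047 0.0235] drop 0.0503 rad 1.8
0.04 [0.0992 0.1842] [0.1    0.0365] drop 0.0408 rad 1.46
grasp tcp [0.47014956 0.0941344  0.13327305]
[ 0.1338 -0.1443 -0.17  ] [ 0.1338 -0.1443 -0.0533]
time_s: 3.75
position: [0.53, -0.0943, 0.2548]
tcp_rot: [[0.5, 0.866, 0.009], [0.866, -0.5, -0.003], [0.001, 0.009, -1.0]]
force: [1.0, -0.4, -0.5]
opening: 0.044
grasp_force: 0.0
```

Scaled: -0.144 m is -2.88, 0.134 m is 2.68.

```bash
python3 steer.py '{"moves": [[2.68,-2.88,0,0,0,60.9,1],[2.68,-2.88,0,0,0,60.9,1],[2.68,-2.88,0,0,0,60.9,1],[2.68,-2.88,0,0,0,60.9,1],[2.68,-2.88,0,0,0,60.9,1],[2.68,-2.88,0,0,0,60.9,1],[2.68,-2.88,0,0,0,60.9,1],[2.68,-2.88,0,0,0,60.9,1],[2.68,-2.88,1,0,0,60.9,1],[2.68,-2.88,1.8,0,0,60.9,1],[2.68,-2.88,2.14,0,0,60.9,1],[2.68,-2.88,2.34,0,0,60.9,1],[2.68,-2.88,2.34,0,0,60.9,1],[2.68,-2.88,2.34,0,0,60.9,1]]}'
python3 - <<'E'
from rig import bot
import cv2,numpy as np
a=bot.capture("side")["color"][150:330,210:400,::-1];b=bot.capture("top")["color"][150:290,215:355,::-1]
f=lambda i,s:cv2.resize(i,s,interpolation=cv2.INTER_CUBIC)
cv2.imwrite("pics/s2.png",np.hstack([f(a,(400,379)),f(b,(379,379))]))
E
```

```text
time_s: 5.15
position: [0.4708, 0.0946, 0.1333]
tcp_rot: [[1.0, -0.016, 0.002], [-0.016, -1.0, -0.0], [0.002, -0.0, -1.0]]
force: [-0.0, -0.3, 0.0]
opening: 0.993
grasp_force: 0.0
```

View pics/s2.png

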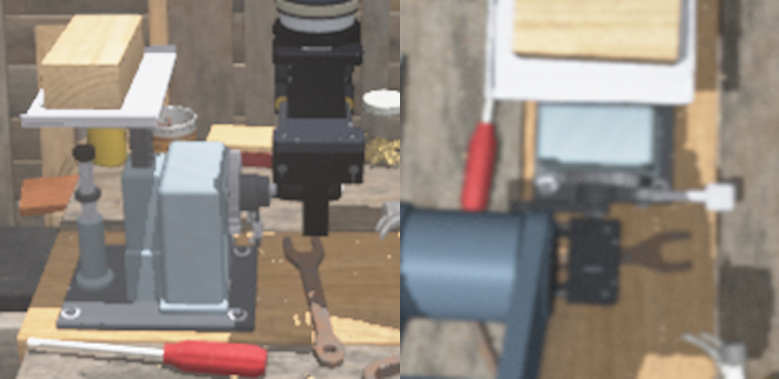

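Fingers (side, ~(315,195)) straddle the knob clear of the crank arm; the lever (top, (715,195)) is intact. Closing.

```bash
python3 steer.py '{"moves": [[0,0,0,0,0,0,0],[0,0,0,0,0,0,0],[0,0,0,0,0,0,0],[0,0,0,0,0,0,0],[0,0,0,0,0,0,0],[0,0,0,0,0,0,0]]}'
python3 - <<'E'
import numpy as np
t0=150.2
for d in[3,4,2,0,-3,*range(-8,-150,-6)]:
    t=np.radians(t0+d);t_=np.radians(t0)
    print(d,round(.075*(np.cos(t)-np.cos(t_)),4),round(-.075*(np.sin(t)-np.sin(t_)),4),end=' | ')
E
```

```text
time_s: 5.85
position: [0.4699, 0.0946, 0.1325]
tcp_rot: [[1.0, -0.016, -0.0], [-0.016, -1.0, -0.0], [-0.0, 0.0, -1.0]]
force: [-0.5, 1.1, -1.2]
opening: 0.541
grasp_force: 0.0
3 -0.0019 0.0035 | 4 -0.0024 0.0046 | 2 -0.0013 0.0023 | 0 0.0 -0.0 | -3 0.002 -0.0034 | -8 0.0058 -0.0087 | -14 0.011 -0.0146 | -20 0.0167 -0.02 | -26 0.0229 -0.0248 | -32 0.0296 -0.0288 | -38 0.0367 -0.0322 | -44 0.0442 -0.0347 | -50 0.0518 -0.0365 | -56 0.0596 -0.0375 | -62 0.0674 -0.0377 | -68 0.0753 -0.037 | -74 0.083 -0.0356 | -80 0.0905 -0.0333 | -86 0.0977 -0.0303 | -92 0.1046 -0.0265 | -98 0.1111 -0.022 | -104 0.117 -0.0169 | -110 0.1224 -0.0111 | -116 0.1271 -0.0049 | -122 0.1312 0.0018 | -128 0.1345 0.0089 | -134 0.1371 0.0163 | -140 0.1389 0.024 | -146 0.1399 0.0318 |
```

```bash
python3 steer.py '{"moves": [[0,0,0,0,0,0,0],[0,0,0,0,0,0,0],[0,0,0,0,0,0,0],[0,0,0,0,0,0,0],[0,0,0,0,0,0,0],[0,0,0,0,0,0,0],[0,0,0,0,0,0,0],[0,0,0,0,0,0,0]]}'
```

```text
time_s: 6.65
position: [0.4699, 0.0951, 0.1325]
tcp_rot: [[1.0, -0.017, -0.0], [-0.017, -1.0, 0.001], [-0.0, -0.001, -1.0]]
force: [0.2, 4.9, -0.3]
opening: 0.245
grasp_force: 30.0
```

Scaled: 0.0035 m is 0.07, 0.0023 m is 0.046.

```bash
python3 steer.py '{"moves": [[0,-0.012,0.024,0,0,0,0],[0,-0.026,0.046,0,0,0,0],[0,-0.026,0.046,0,0,0,0],[0,-0.038,0.07,0,0,0,0],[0,-0.038,0.07,0,0,0,0],[0,-0.038,0.07,0,0,0,0]]}'
python3 - <<'E'
from rig import bot
import cv2,numpy as np
a=bot.capture("side")["color"][150:330,210:400,::-1]
cv2.imwrite("pics/s3.png",cv2.resize(a,None,fx=3.15,fy=3.15,interpolation=cv2.INTER_CUBIC))
E
```

```text
time_s: 7.25
position: [0.4699, 0.0964, 0.13]
tcp_rot: [[1.0, -0.016, 0.0], [-0.016, -1.0, -0.0], [0.0, 0.0, -1.0]]
force: [-1.8, 4.3, 8.6]
opening: 0.243
grasp_force: 30.0
```

View pics/s3.png

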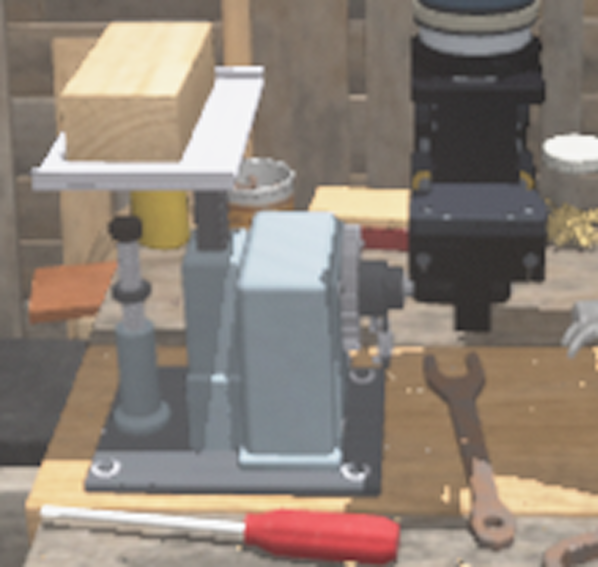

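Gripped and carrying the load (~9 N). One more degree, then ease back a little past the start and check the force still carries the load (pawl clear).

```bash
python3 steer.py '{"moves": [[0,-0.012,0.024,0,0,0,0],[0,-0.012,0.024,0,0,0,0],[0,-0.012,0.024,0,0,0,0],[0,-0.012,0.024,0,0,0,0]]}'; python3 steer.py '{"moves": [[0,0,0,0,0,0,0],[0,0.012,-0.022,0,0,0,0],[0,0.022,-0.046,0,0,0,0],[0,0.036,-0.068,0,0,0,0],[0,0.036,-0.068,0,0,0,0],[0,0.048,-0.092,0,0,0,0],[0,0.048,-0.092,0,0,0,0]]}'
```

```text
time_s: 7.7
position: [0.47, 0.0971, 0.1288]
tcp_rot: [[1.0, -0.016, 0.0], [-0.016, -1.0, -0.0], [0.0, 0.0, -1.0]]
force: [-2.3, 3.3, 9.0]
opening: 0.249
grasp_force: 30.0
time_s: 8.4
position: [0.4699, 0.0943, 0.1336]
tcp_rot: [[1.0, -0.016, 0.001], [-0.016, -1.0, -0.001], [0.001, 0.001, -1.0]]
force: [-1.7, 1.4, 9.8]
opening: 0.244
grasp_force: 30.0
```

```bash
python3 steer.py '{"moves": [[0,0.014,-0.024,0,0,0,0],[0,0.026,-0.046,0,0,0,0],[0,0.04,-0.068,0,0,0,0],[0,0.04,-0.068,0,0,0,0]]}'
```

```text
time_s: 8.8
position: [0.4699, 0.092, 0.137]
tcp_rot: [[1.0, -0.016, 0.001], [-0.016, -1.0, -0.001], [0.001, 0.001, -1.0]]
force: [-2.8, 0.9, 9.1]
opening: 0.247
grasp_force: 30.0
```

Load still on the crank past the pawl position, so the pawl is clear. Lowering in 4° steps.

```bash
cat > tab.py <<'E'
import sys,numpy as np
a,*D=map(float,sys.argv[1:]);f=lambda d:.075*np.array([np.cos(np.radians(150.2+d)),-np.sin(np.radians(150.2+d))])
print(*["%g: %.4f %.4f"%(d,*(f(d)-f(a))) for d in D],sep='\n')
E
python3 tab.py -3 $(seq -5 -4 -69)
```

```text
-5: 0.0015 -0.0022
-9: 0.0046 -0.0064
-13: 0.0080 -0.0103
-17: 0.0117 -0.0140
-21: 0.0156 -0.0175
-25: 0.0198 -0.0207
-29: 0.0242 -0.0235
-33: 0.0288 -0.0261
-37: 0.0335 -0.0283
-41: 0.0384 -0.0302
-45: 0.0434 -0.0317
-49: 0.0485 -0.0329
-53: 0.0536 -0.0338
-57: 0.0589 -0.0343
-61: 0.0641 -0.0344
-65: 0.0693 -0.0341
-69: 0.0745 -0.0335
```

Scaled: 0.0745 m is 1.49, 0.0693 m is 1.386.

```bash
python3 steer.py '{"moves": [[0,0.03,-0.044,0,0,0,0],[0,0.092,-0.128,0,0,0,0],[0,0.16,-0.206,0,0,0,0],[0,0.234,-0.28,0,0,0,0],[0,0.312,-0.35,0,0,0,0],[0,0.396,-0.414,0,0,0,0],[0,0.484,-0.47,0,0,0,0],[0,0.576,-0.522,0,0,0,0],[0,0.67,-0.566,0,0,0,0],[0,0.768,-0.604,0,0,0,0],[0,0.868,-0.634,0,0,0,0],[0,0.97,-0.658,0,0,0,0],[0,1.072,-0.676,0,0,0,0],[0,1.178,-0.686,0,0,0,0],[0,1.282,-0.688,0,0,0,0],[0,1.386,-0.682,0,0,0,0],[0,1.49,-0.67,0,0,0,0],[0,1.49,-0.67,0,0,0,0],[0,1.49,-0.67,0,0,0,0]]}'
python3 tab.py -69 $(seq -72 -3 -111)
```

```text
time_s: 10.7
position: [0.4694, 0.0157, 0.1677]
tcp_rot: [[1.0, -0.016, 0.0], [-0.016, -1.0, -0.004], [0.0, 0.004, -1.0]]
force: [3.9, -5.3, -15.0]
opening: 0.247
grasp_force: 30.0
-72: 0.0039 0.0007
-75: 0.0077 0.0016
-78: 0.0115 0.0027
-81: 0.0152 0.0040
-84: 0.0188 0.0055
-87: 0.0223 0.0072
-90: 0.0258 0.0090
-93: 0.0292 0.0111
-96: 0.0324 0.0133
-99: 0.0355 0.0157
-102: 0.0385 0.0182
-105: 0.0414 0.0209
-108: 0.0441 0.0237
-111: 0.0466 0.0267
```

Scaled: 0.002 m is 0.04, 0.001 m is 0.02.

```bash
python3 steer.py '{"moves": [[0,0,0.02,0,0,0,0],[0,0,0.04,0,0,0,0],[0,0,0.04,0,0,0,0]]}'
```

```text
time_s: 11.0
position: [0.4694, 0.0152, 0.1672]
tcp_rot: [[1.0, -0.015, 0.001], [-0.015, -1.0, -0.006], [0.001, 0.006, -1.0]]
force: [0.3, -7.4, -2.9]
opening: 0.247
grasp_force: 30.0
```

Scaled: 0.0115 m is 0.23, 0.0077 m is 0.154.

```bash
python3 steer.py '{"moves": [[0,0.078,0.014,0,0,0,0],[0,0.154,0.032,0,0,0,0],[0,0.23,0.054,0,0,0,0],[0,0.23,0.054,0,0,0,0],[0,0.23,0.054,0,0,0,0]]}'; python3 steer.py '{"moves": [[0,0.074,0.026,0,0,0,0],[0,0.146,0.056,0,0,0,0],[0,0.216,0.09,0,0,0,0],[0,0.216,0.09,0,0,0,0],[0,0.216,0.09,0,0,0,0]]}';python3 tab.py -87 $(seq -89 -2 -107)
```

```text
time_s: 11.5
position: [0.4693, 0.004, 0.164]
tcp_rot: [[1.0, -0.015, 0.001], [-0.015, -1.0, -0.005], [0.001, 0.005, -1.0]]
force: [1.1, -6.4, -6.8]
opening: 0.248
grasp_force: 30.0
time_s: 12.0
position: [0.4692, -0.006, 0.1593]
tcp_rot: [[1.0, -0.016, 0.001], [-0.016, -1.0, -0.003], [0.001, 0.003, -1.0]]
force: [3.0, -4.3, -9.6]
opening: 0.246
grasp_force: 30.0
-89: 0.0023 0.0012
-91: 0.0046 0.0025
-93: 0.0068 0.0039
-95: 0.0090 0.0054
-97: 0.0111 0.0069
-99: 0.0132 0.0085
-101: 0.0152 0.0102
-103: 0.0171 0.0119
-105: 0.0190 0.0137
-107: 0.0209 0.0156
```

```bash
cat > ft.py <<'E'
from rig import bot
import numpy as np
s=bot.read_state();p=s['position'];f=s['force']
r=np.array([-(p[1]-.029),p[2]-.094]);t=np.arctan2(r[1],r[0]);F=np.array([-f[1],f[2]])
print('t %.1f d %.1f r %.1f Ftan %.1f Frad %.1f'%(np.degrees(t),np.degrees(t)-150.2,1e3*np.hypot(*r),F@[np.sin(t),-np.cos(t)],F@[np.cos(t),np.sin(t)]))
E
python3 steer.py '{"moves": [[0,0.046,0.024,0,0,0,0],[0,0.092,0.05,0,0,0,0],[0,0.136,0.088,0,0,0,0],[0,0.136,0.088,0,0,0,0]]}'>/dev/null; python3 ft.py; python3 steer.py '{"moves": [[0,0.044,0.03,0,0,0,0],[0,0.086,0.06,0,0,0,0],[0,0.128,0.092,0,0,0,0],[0,0.128,0.092,0,0,0,0]]}' >/dev/null; python3 ft.py; python3 tab.py -99 $(seq -100 -1 -114)
```

```text
t 56.0 d -94.2 r 73.9 Ftan 9.5 Frad -4.8
t 50.3 d -99.9 r 73.8 Ftan 8.7 Frad -5.7
-100: 0.0010 0.0008
-101: 0.0020 0.0017
-102: 0.0030 0.0025
-103: 0.0040 0.0034
-104: 0.0049 0.0043
-105: 0.0059 0.0052
-106: 0.0068 0.0062
-107: 0.0077 0.0071
-108: 0.0086 0.0081
-109: 0.0094 0.0090
-110: 0.0103 0.0100
-111: 0.0111 0.0110
-112: 0.0119 0.0121
-113: 0.0127 0.0131
-114: 0.0135 0.0142
```

```bash
python3 steer.py '{"moves": [[0,0.036,0.042,0,0,0,0],[0,0.074,0.076,0,0,0,0],[0,0.074,0.076,0,0,0,0]]}' >/dev/null; python3 ft.py;  python3 steer.py '{"moves": [[0,0.02,0.018,0,0,0,0],[0,0.038,0.036,0,0,0,0],[0,0.038,0.036,0,0,0,0]]}' >/dev/null; python3 ft.py; python3 tab.py -105 $(seq -107 -2 -121)
```

```text
t 46.1 d -104.1 r 73.7 Ftan 8.9 Frad -4.0
t 44.2 d -106.0 r 73.6 Ftan 8.7 Frad -4.0
-107: 0.0018 0.0019
-109: 0.0036 0.0038
-111: 0.0053 0.0058
-113: 0.0069 0.0079
-115: 0.0084 0.0100
-117: 0.0099 0.0122
-119: 0.0113 0.0144
-121: 0.0126 0.0166
```

```bash
python3 steer.py '{"moves": [[0,0.018,0.02,0,0,0,0],[0,0.036,0.038,0,0,0,0],[0,0.036,0.038,0,0,0,0]]}' >/dev/null; python3 ft.py;  python3 steer.py '{"moves": [[0,0.018,0.02,0,0,0,0],[0,0.036,0.038,0,0,0,0],[0,0.036,0.038,0,0,0,0]]}' >/dev/null; python3 ft.py
```

```text
t 42.2 d -108.0 r 73.6 Ftan 9.3 Frad -2.8
t 40.3 d -109.9 r 73.5 Ftan 9.2 Frad -3.5
```

Scaled: 0.002 m is 0.04, 0.0017 m is 0.034.

```bash
python3 steer.py '{"moves": [[0,0.016,0.02,0,0,0,0],[0,0.034,0.04,0,0,0,0],[0,0.034,0.04,0,0,0,0]]}' >/dev/null; python3 ft.py
```

```text
t 38.3 d -111.9 r 73.5 Ftan 9.1 Frad -3.4
```

```bash
python3 steer.py '{"moves": [[0,0.016,0.02,0,0,0,0],[0,0.032,0.042,0,0,0,0],[0,0.032,0.042,0,0,0,0]]}' >/dev/null; python3 ft.py
```

```text
t 36.3 d -113.9 r 73.5 Ftan 8.9 Frad -3.8
```

Scaled: 0.0021 m is 0.042, 0.0015 m is 0.03.

```bash
python3 steer.py '{"moves": [[0,0.016,0.02,0,0,0,0],[0,0.03,0.042,0,0,0,0],[0,0.03,0.042,0,0,0,0]]}' >/dev/null; python3 ft.py
```

```text
t 34.3 d -115.9 r 73.4 Ftan 8.6 Frad -2.7
```

Scaled: 0.0022 m is 0.044, 0.0014 m is 0.028.

```bash
python3 steer.py '{"moves": [[0,0.014,0.022,0,0,0,0],[0,0.028,0.044,0,0,0,0],[0,0.028,0.044,0,0,0,0]]}' >/dev/null; python3 ft.py
```

```text
t 32.2 d -118.0 r 73.4 Ftan 9.3 Frad -2.6
```

```bash
python3 steer.py '{"moves": [[0,0.014,0.022,0,0,0,0],[0,0.026,0.044,0,0,0,0],[0,0.026,0.044,0,0,0,0]]}' >/dev/null; python3 ft.py
```

```text
t 30.3 d -119.9 r 73.3 Ftan 8.7 Frad -3.6
```

Scaled: 0.0023 m is 0.046, 0.0012 m is 0.024.

```bash
python3 steer.py '{"moves": [[0,0.012,0.022,0,0,0,0],[0,0.024,0.046,0,0,0,0],[0,0.024,0.046,0,0,0,0]]}' >/dev/null; python3 ft.py
```

```text
t 28.2 d -122.0 r 73.3 Ftan 9.4 Frad -2.9
```

Scaled: 0.0023 m is 0.046, 0.0011 m is 0.022.

```bash
python3 steer.py '{"moves": [[0,0.012,0.022,0,0,0,0],[0,0.022,0.046,0,0,0,0],[0,0.022,0.046,0,0,0,0]]}' >/dev/null; python3 ft.py
```

```text
t 26.3 d -123.9 r 73.3 Ftan 9.8 Frad -2.4
```

Scaled: 0.0023 m is 0.046, 0.0011 m is 0.022.

```bash
python3 steer.py '{"moves": [[0,0.01,0.022,0,0,0,0],[0,0.02,0.046,0,0,0,0],[0,0.02,0.046,0,0,0,0]]}' >/dev/null; python3 ft.py
```

```text
t 24.4 d -125.8 r 73.2 Ftan 7.7 Frad -1.8
```

Scaled: 0.0011 m is 0.022, 0.0004 m is 0.008.

```bash
python3 steer.py '{"moves": [[0,0.008,0.022,0,0,0,0],[0,0.008,0.022,0,0,0,0],[0,0.008,0.022,0,0,0,0]]}' >/dev/null; python3 ft.py
```

```text
t 23.7 d -126.5 r 73.2 Ftan 5.9 Frad -0.5
```

Fading: landing has begun.

```bash
python3 steer.py '{"moves": [[0,0.008,0.022,0,0,0,0],[0,0.008,0.022,0,0,0,0],[0,0.008,0.022,0,0,0,0]]}' >/dev/null; python3 ft.py
```

```text
t 22.9 d -127.3 r 73.2 Ftan 4.5 Frad 0.0
```

Scaled: 0.0014 m is 0.028, 0.0005 m is 0.01.

```bash
python3 steer.py '{"moves": [[0,0.01,0.028,0,0,0,0],[0,0.01,0.028,0,0,0,0],[0,0.01,0.028,0,0,0,0]]}' >/dev/null; python3 ft.py
```

```text
t 21.9 d -128.3 r 73.1 Ftan 0.6 Frad 0.9
```

Pull has faded to nothing: the deck is on the stop. Open and lift away.

Scaled: -0.16 m is -3.2, -0.14 m is -2.8.

```bash
python3 steer.py '{"moves": [[0,0,0,0,0,0,0],[0,0,0,0,0,0,0.35],[0,0,0,0,0,0,0.5],[0,0,0,0,0,0,0.55],[0,0,0,0,0,0,0.55],[0,0,0,0,0,0,0.55],[0,0,0,0,0,0,0.55]]}'; python3 ft.py
python3 steer.py '{"moves": [[0,0,-0.2,0,0,0,0.55],[0,0,-0.6,0,0,0,0.55],[0,0,-1.2,0,0,0,0.55],[0,0,-2,0,0,0,0.55],[-0.8,0,-2.8,0,0,0,0.55],[-1.6,0,-3.2,0,0,0,0.55],[-1.6,0,-3.2,0,0,0,0.55],[-1.6,0,-3.2,0,0,0,0.55]]}'
python3 - <<'E'
from rig import bot
import cv2,numpy as np
a=bot.capture("side")["color"][150:330,210:400,::-1];b=bot.capture("top")["color"][130:270,215:355,::-1]
f=lambda i,s:cv2.resize(i,s,interpolation=cv2.INTER_CUBIC)
cv2.imwrite("pics/s4.png",np.hstack([f(a,(400,379)),f(b,(379,379))]))
E
```

```text
time_s: 18.0
position: [0.4674, -0.0384, 0.1206]
tcp_rot: [[1.0, -0.016, -0.001], [-0.016, -1.0, 0.0], [-0.001, -0.0, -1.0]]
force: [-0.1, 0.6, -0.6]
opening: 0.541
grasp_force: 0.0
t 21.5 d -128.7 r 72.5 Ftan 0.3 Frad -0.8
time_s: 18.8
position: [0.3876, -0.0373, 0.282]
tcp_rot: [[1.0, -0.017, 0.003], [-0.017, -1.0, -0.001], [0.003, 0.001, -1.0]]
force: [0.4, 0.4, -0.2]
opening: 0.548
grasp_force: 0.0
```

View pics/s4.png

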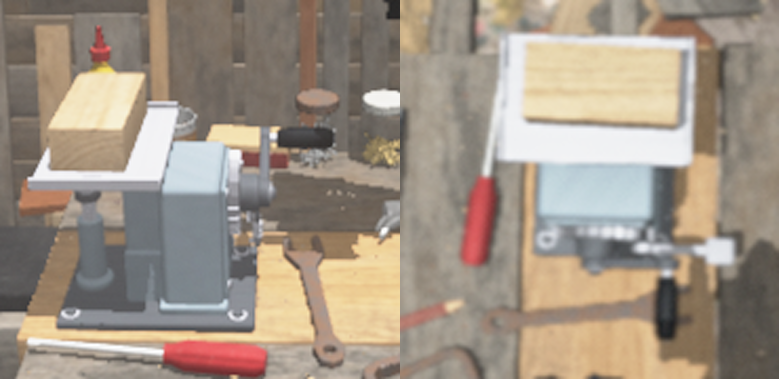

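The deck is seated on the stop (side (88,190)), with the block flat on it. The crank is on the right, still, and the lever is down (top (720,250)). Handing in.

```bash
python3 -c "
from rig import bot
print(bot.hand_in())"
```

```text
the job is handed in; nothing more can be done
None
```

I handed the job in with the lever down, the pawl clear, the deck resting on its stop and the block flat on it; the arm was clear and the job took about 19 s of the 64 s allowed, but the hand-in returned no verdict.

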